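Level the tilting scrap bin and sweep the offcuts into it

ROBOT

A 6-joint arm with a two-finger parallel gripper is mounted at the origin on the work surface. World frame = base frame: x ahead of the robot, y to its left, z up, the work surface at z = 0. Lengths are in m, angles in degrees, forces in N, time in s.
With the tool pointing down it reaches from about 0.275 to 0.85 m from the base axis. Payload 19 kg.
Tool frame: the origin (TCP) lies on the centre line of the jaws, within the pads' length; the fingertips stand 19 mm ahead of it and the grasp point (between the pads) is the TCP; z points along the fingers, y is the line along which they close (so a half turn about z gives the same grasp; the last joint's range is limited). The gripper opens to 85 mm and grips with 20 to 120 N. Pads are 22 mm wide; open, the fingers measure 114 mm over their backs; the gripper's body (76 mm by 85 mm) begins 54 mm behind the grasp point. The pads swing forward as they close: fully open they stand 13 mm farther back than shut.
Start: joints at [69.557, 8.623, 82.357, -0, 89.026, -7.678], TCP at [0.127, 0.561, 0.25] pointing down, gripper open.
Joint ranges: [-160.23, 160.23], [-39.13, 120.54], [6.94, 153.29], [-79.49, 259.48], [9.18, 160.14], [-161.06, 161.06]. Speed limits (degrees/s): [108.29, 108.29, 127.2, 172.46, 172.46, 172.46].

INTERFACE

Orientations are given as [roll, pitch, yaw] about the fixed x, y, z axes, in that order (R = Rz(yaw) Ry(pitch) Rx(roll)).
In Python, from cell import get_state, imaging, job gives the robot as it stands. The module is installed in compiled form; this text tells all that it offers.
- The arm moves only by the tool drive_tool, never from a script. Its argument "increments" is a list of rows, each a list of 6 numbers: the shift along the world's x, y, z in mm, then the turn, a rotation vector about the world's x, y, z in degrees. A call has 1 to 8 rows; each row is the pose to reach, as a shift and turn from the pose commanded when the call began; what a row does not reach only later rows make up. A row lasts 1/8 s, in which the tool goes at most 62.5 mm and 10.7 degrees, less where a joint would pass 70% of its speed; a pose out of reach is approached as far as the arm can. A call with a gripper value outside its range is refused whole. "hand" is the opening, from -1 (shut) to 1 (fully open), set as the call begins (left out, the last holds). The fingers move at their own pace and stop on an object; "squeeze" is the grip in N (left out, the last holds). Time passes only in rows, so rows that repeat a pose let the fingers close. It gives the time, the measured TCP pose, the force, the opening and the grip force at its end, in the units of the state.
- get_state(): the state, without advancing time (a new reading comes with each control period).
- imaging.grab_frame(name): name is "side" or "top"; returns a dict with "color" (384x512x3 uint8, red, green, blue), "depth" (384x512 float32, m along the optical axis (not along the pixel's ray), 0 where there is no reading), "K" (3x3 intrinsics, pixels), "k1" (the pictures are not rectified: a ray, as slopes to the right and down, at radius r is drawn at 1 + k1 r^2 times it, then the intrinsics apply), "eye" and "attitude" of the camera in the world. Camera axes: x right, y down, z forward; pixel columns grow to the right and rows downward; lengths in m; the calibration is good to about 2 mm. A picture is of the moment at which its call begins.
- job.close_job(): hands the job in; it is judged then, once.
The state is a dict: "time": time; "joint_pos": joint angles; "qvel": joint speeds; "joint_efforts": joint torques, N m; "ee_pos": TCP position; "eef_rot": TCP orientation; "wrist_force": force on the tool from outside, world axes, zero at the start; "wrist_torque": the same for the moment, N m; "gripper_width": opening from 0.0 (shut) to 1.0 (fully open); "finger_force": force on a finger pad.
Only numpy, scipy, OpenCV 4.12 (cv2) and the standard library are available. Lean on these libraries where they do the work, as an engineer would, in place of code of your own. Each camera call takes 0.05 s, during which the arm holds its last target. There are 200 camera calls.

TASK

Beside the raised white deck a steel offcut bin hangs tipped on its side pivots: with the fingers closed, press down its raised edge next to the deck until the bin is fully level, then sweep the three wood offcuts across the deck and over its open edge, so that all three lie inside the bin. Only push with the fingers: do not pick up or carry any offcut, and leave the brass discs and everything else on the bench and deck where they are. Finish with the bin still level and the hand clear.

Things in the scene. Friction and masses are not known exactly. Their poses are not given: they have to be found in the camera images.
- station: Fixed deck; place and yaw vary. Origin on the bench under its centre; x along its length, z up. White top 280 (x) by 220 mm (y), 100 mm above the bench. The edge at y = -110 mm is open, towards the bin; on the other three an aluminium strip stands 8 mm wide, 8 mm high. Steel brackets at x = +-146, y = -190 mm, 36 mm wide in y and 112 mm high, carry the bin.
- bin (a joint): Tilt of the steel bin about a level pivot axis along the station's x through its point (0, -190, 97) mm. 0 = level (hard stop), at most 0.8 rad; grows as the edge next to the deck rises. Starts at 0.45 to 0.7, the raised edge blocking the way off the deck. A stiff pivot keeps it where it is left; about 3 to 8 N pressed down on that edge turns it towards 0.
- bin_mouth (a point): Middle of the bin's mouth, on the pivot axis, turning with the bin: axes like the station's when level, z out of the mouth. Mouth 250 mm (x) by 150 mm (y), bin 64 mm deep inside, long walls sloping in to an 80 mm wide floor. When level, the rim is 3 mm below the deck top and 5 mm from the deck's open edge.
- bin_edge (a point): Place to press: middle of the upper face of the flat flange along the bin's edge next to the deck. Flange 20 mm wide (55 to 75 mm from the pivot axis towards the deck), as long as the bin, level with the rim. The point turns with the bin.
- offcut_a: Loose hardwood offcut block, dark brown wood, 44 x 30 x 16 mm high (body x, y, z), 10 to 21 g, lying flat on the deck. Origin: centre of its underside as it starts (z 100 mm).
- offcut_b: Loose hardwood offcut block, medium brown wood, 40 x 28 x 16 mm high (body x, y, z), 10 to 21 g, lying flat on the deck. Origin: centre of its underside as it starts (z 100 mm).
- offcut_c: Loose hardwood offcut block, reddish brown wood, 46 x 26 x 16 mm high (body x, y, z), 10 to 21 g, lying flat on the deck. Origin: centre of its underside as it starts (z 100 mm).
- disc_a: Brass gauge disc, 30 mm diameter, 8 mm high, loose on the deck near the strip far from the bin. Origin: centre of underside. Leave it.
- disc_b: Brass gauge disc, 36 mm diameter, 8 mm high, loose on the deck near the strip far from the bin. Origin: centre of underside. Leave it.
- disc_c: Brass gauge disc, 40 mm diameter, 8 mm high, loose on the bench. Origin: centre of underside. Leave it.
- paddle: Bare pale hinoki paddle head, 150 mm round, 6 mm thick, with a tongue reaching 160 mm from its centre along -x, lying on the bench. Origin: under the round's centre. Leave it.
- squeegee: Blue plastic squeegee lying on the bench, T-shaped, 140 mm long (x from -75 to 65 mm), blade 130 mm wide, 14 mm high. Leave it.
- press_block: Heavy chromed press block on the bench, 70 x 70 x 45 mm with a 12 mm high stud on top. Origin: centre of underside. Leave it.

How it is judged (in metres and radians):
On the way, in this order (a step that is already met when the one before it is completed fails the run):
1. the bin is pressed level (value of joint bin below 0.08 rad), for 0.2 s.
2. all three offcuts lie in the level bin (value of joint bin below 0.08 rad and x of offcut_a in the frame of bin_mouth between -0.126 and 0.126 m and y of offcut_a in the frame of bin_mouth between -0.075 and 0.075 m and z of offcut_a in the frame of bin_mouth between -0.075 and -0.008 m and x of offcut_b in the frame of bin_mouth between -0.126 and 0.126 m and y of offcut_b in the frame of bin_mouth between -0.075 and 0.075 m and z of offcut_b in the frame of bin_mouth between -0.075 and -0.008 m and x of offcut_c in the frame of bin_mouth between -0.126 and 0.126 m and y of offcut_c in the frame of bin_mouth between -0.075 and 0.075 m and z of offcut_c in the frame of bin_mouth between -0.075 and -0.008 m), for 0.2 s.
At the end, for the whole second after the job is handed in: The bin is level (joint below 0.08 rad) and each offcut's origin is within the bin's mouth and at least 8 mm below its rim, at rest (all of step 2 and linear speed of each of offcut_a, offcut_b, offcut_c below 0.03 m/s); the robot touches nothing.
It fails at once if an offcut is lifted (its origin more than 25 mm above the deck top) (height (world z) of any of offcut_a, offcut_b, offcut_c above 0.125 m).
It fails at once if a brass disc is shifted by more than 15 mm (distance of any of disc_a, disc_b, disc_c from where it was at the start of the episode above 0.015 m).
It fails at once if the paddle head, squeegee or press block is shifted by more than 15 mm (distance of any of paddle, squeegee, press_block from where it was at the start of the episode above 0.015 m).
It also fails if it takes over 67 s, if anything falls off the work surface, if the arm or the gripper's body presses on something with over 40 N, if the wrist force passes 120 N, or if a joint passes its speed limit or range.

## Working session

There is one attempt and no reset: what is moved stays moved. The work goes in short steps, Python scripts to look and compute and a tool call to move; the robot and the scene stay as the last step left them, time stands still between calls to the robot, and variables do not carry over. Pictures are saved under pics/ and viewed, at most 10 in all, crops included, and the job is handed in when it is done.

Besides the shell and the picture viewer there is one more tool, called after "Emit:" by a JSON object that holds its "api" and its "payload", one argument or row to a line. drive_tool: Moves the arm, as the interface text tells. Its arguments: {"type":"object","properties":{"increments":{"type":"array","items":{"type":"array","items":{"type":"number"}}},"hand":{"type":"number"},"squeeze":{"type":"number"}},"required":["increments"]}

```bash
mkdir -p pics
cat > h.py <<'E'
import numpy as np, cv2
from cell import get_state, imaging, job
from scipy.spatial.transform import Rotation as R
def grab(n):
    f=imaging.grab_frame(n); return f
def cloud(f):
    h,w=f["depth"].shape; K=np.array(f["K"]); u,v=np.meshgrid(np.arange(w),np.arange(h))
    p=cv2.undistortPoints(np.stack([u,v],-1).reshape(-1,1,2).astype(np.float64),K,np.array([f["k1"],0,0,0.])).reshape(h,w,2)
    d=f["depth"]; c=np.dstack([p[...,0]*d,p[...,1]*d,d])
    A=np.array(f["attitude"],float)
    A=A if A.shape==(3,3) else R.from_euler('xyz',A,degrees=True).as_matrix()
    P=c@A.T+np.array(f["eye"]); P[d<=0]=np.nan
    return P
E
python3 - <<'E'
from h import *
for n in("top","side"):
    f=grab(n); np.savez('%s0.npz'%n,P=cloud(f),c=f["color"])
    print(n,f["eye"],f["attitude"],f["K"],f["k1"])
    cv2.imwrite('pics/%s0.png'%n,f["color"][...,::-1])
print(get_state())
E
```

```text
top [ 0.44344796 -0.02117043  1.20783805] [-175.8976654     1.34653709  -88.58577948] [[372.09003135   0.         249.85491579]
 [  0.         372.09003135 190.98286585]
 [  0.           0.           1.        ]] -0.10381712582485715
side [0.28866549 0.85748647 0.63781443] [-122.07176343    0.24154646 -165.07048669] [[379.51568491   0.         253.68027904]
 [  0.         379.51568491 189.82249947]
 [  0.           0.           1.        ]] 0.042461574015158286
{'time': 0.1, 'joint_pos': array([ 6.95569202e+01,  8.64772536e+00,  8.23874689e+01,  7.08425547e-04,
        8.90248625e+01, -7.67801158e+00]), 'qvel': array([ 0.0472821 , -0.09678391, -0.19622257, -0.08065413,  0.07005168,
       -0.02698446]), 'joint_efforts': array([ 4.20155906e-03, -7.14366245e+01, -5.71807694e+01, -8.23122059e-05,
        7.10510314e-03, -2.77701753e-05]), 'ee_pos': array([0.12700264, 0.56060922, 0.24975561]), 'eef_rot': array([-1.79940576e+02, -8.72590024e-03,  1.67234915e+02]), 'wrist_force': array([-0.56516491,  0.26275837, -0.08830738]), 'wrist_torque': array([-0.02760027,  0.0391882 ,  0.00844589]), 'finger_force': 0.0, 'gripper_width': 1.0018736273756872}
```

View pics/top0.png

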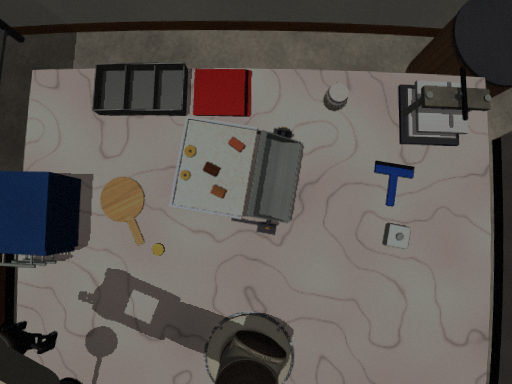

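View pics/side0.png

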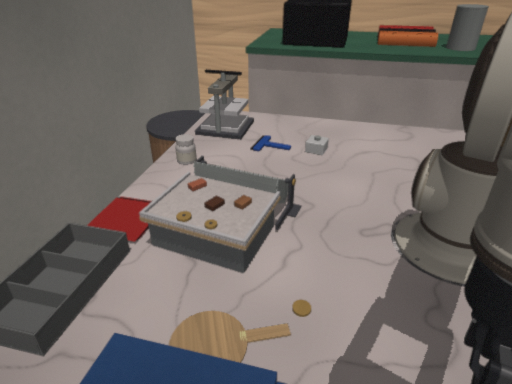

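The top view shows the deck around (215,165), with offcuts at (237,144) red, (212,169) dark and (218,191) medium. The discs are at (190,151) and (185,175), and the bin is on the right at (275,175). The side view agrees, with the bin's raised edge behind the offcuts.

Run:
```python
from h import *
from scipy.optimize import minimize
T=np.load('top0.npz'); S=np.load('side0.npz')
P=T['P']; c=T['c'].astype(int)
hsv=cv2.cvtColor(T['c'],cv2.COLOR_RGB2HSV)
# deck: light low-sat at z ~0.1
reg=np.zeros(P.shape[:2],bool); reg[110:225,165:275]=1
m=reg&(abs(P[...,2]-.1)<.006)&(np.isfinite(P[...,2]))
m=cv2.morphologyEx(m.astype(np.uint8),cv2.MORPH_OPEN,np.ones((5,5)))
n,l,st,ce=cv2.connectedComponentsWithStats(m); print(st)
k=1+np.argmax(st[1:,4]); q=P[l==k]
print('deck z',np.median(q[:,2]))
r=cv2.minAreaRect((q[:,:2]*1000).astype(np.float32)); print(r)
def blobs(D,name,reg,conds):
    P=D['P'];h=cv2.cvtColor(D['c'],cv2.COLOR_RGB2HSV)
    m=reg&(h[...,1]>90)&np.isfinite(P[...,2])&(P[...,2]>.09)
    n,l,st,ce=cv2.connectedComponentsWithStats(m.astype(np.uint8))
    for i in range(1,n):
        if st[i,4]<15: continue
        q=P[l==i]; zt=np.median(q[:,2]); 
        t=q[abs(q[:,2]-zt)<.006]
        r=cv2.minAreaRect((t[:,:2]*1000).astype(np.float32))
        print(name,ce[i].round(),st[i,4],'z',zt.round(4),'rect',np.round(r[0],1),np.round(r[1],1),round(r[2],1),np.median(D['c'][l==i],0), (t.mean(0)*1000).round(1))
blobs(T,'top',reg,0)
rs=np.zeros(P.shape[:2],bool); rs[170:240,145:262]=1
blobs(S,'side',rs,0)
# bin pts
for (u,v) in [(265,135),(258,165),(252,205),(262,160),(275,175),(300,150),(293,210),(285,133),(267,227),(298,180),(297,185)]: print((u,v),P[v,u].round(3))
```

```text
[[     0      0    512    384 191517]
 [   175    120     82     95   5091]]
deck z 0.10141739182869203
((593.2919311523438, 115.1034164428711), (212.31045532226562, 263.0521240234375), 81.50025177001953)
top [236. 144.] 129 z 0.1169 rect [660.  51.] [44.3 24.5] 55.3 [111.  54.  35.] [660.   51.  117.1]
top [190. 151.] 102 z 0.1095 rect [639.5 189.6] [33.6 32. ] 46.3 [126.   98.5  44. ] [638.9 189.7 109.6]
top [211. 168.] 134 z 0.1172 rect [584.9 123.8] [41.9 25.6] 64.9 [48. 25. 15.] [584.6 123.5 117.2]
top [185. 175.] 66 z 0.1086 rect [565.5 202. ] [24.9 25.5] 4.1 [125.   99.5  45. ] [565.7 201.9 108.6]
top [218. 191.] 122 z 0.1176 rect [519.4 101.5] [37.4 26.4] 64.8 [95.5 56.5 32. ] [519.2 101.  117.7]
side [197. 184.] 142 z 0.1142 rect [663.1  54.6] [43.3 26.9] 58.8 [130.5  77.   62. ] [661.7  57.2 114.5]
side [214. 203.] 157 z 0.1153 rect [586.7 129.1] [40.7 27.2] 69.3 [74. 47. 36.] [585.8 131.3 115.3]
side [242. 202.] 143 z 0.1148 rect [519.6 105.3] [37.4 24.6] 68.7 [117.  80.  55.] [519.5 108.1 114.8]
side [184. 216.] 108 z 0.1081 rect [640.5 193.3] [30.8 33. ] 22.6 [137. 110.  65.] [639.7 195.2 107.9]
side [211. 224.] 83 z 0.1076 rect [567.8 205.8] [25.4 26.6] 21.1 [134. 108.  64.] [567.1 207.4 107.5]
(265, 135) [ 0.686 -0.034  0.13 ]
(258, 165) [ 0.597 -0.016  0.13 ]
(252, 205) [ 0.48  -0.001  0.129]
(262, 160) [ 0.624 -0.028  0.052]
(275, 175) [ 0.581 -0.071  0.021]
(300, 150) [ 0.656 -0.145  0.062]
(293, 210) [ 0.471 -0.132  0.004]
(285, 133) [ 0.701 -0.095  0.098]
(267, 227) [ 0.417 -0.046  0.109]
(298, 180) [ 0.569 -0.146  0.003]
(297, 185) [ 0.552 -0.143  0.003]
```

Emit:
{"api": "drive_tool", "payload": {
  "increments": [
    [448,-570,0,0,0,-86],
    [448,-570,0,0,0,-86],
    [448,-570,0,0,0,-86],
    [448,-570,0,0,0,-86],
    [448,-570,0,0,0,-86],
    [448,-570,0,0,0,-86],
    [448,-570,0,0,0,-86],
    [448,-570,0,0,0,-86]
  ],
  "hand": -1,
  "squeeze": 40
}}

```text
time: 1.1
ee_pos: [0.4368, 0.1658, 0.2503]
eef_rot: [180.0, -0.0, 80.9]
wrist_force: [0.9, 1.5, 0.3]
gripper_width: -0.0
finger_force: 0.0
```

Emit:
{"api": "drive_tool", "payload": {
  "increments": [
    [60,-90,0,0,0,0],
    [110,-140,0,0,0,0],
    [138,-174,0,0,0,0],
    [138,-174,0,0,0,0],
    [138,-174,-50,0,0,0],
    [138,-174,-75,0,0,0],
    [138,-174,-75,0,0,0]
  ]
}}

```text
time: 1.98
ee_pos: [0.5732, -0.0063, 0.1735]
eef_rot: [-179.8, -0.0, 81.3]
wrist_force: [0.2, -0.5, 0.6]
gripper_width: -0.0
finger_force: 0.0
```

Emit:
{"api": "drive_tool", "payload": {
  "increments": [
    [1,-2,-12,0,0,0],
    [1,-2,-19,0,0,0],
    [1,-2,-26,0,0,0],
    [1,-2,-33,0,0,0],
    [1,-2,-39,0,0,0],
    [1,-2,-44,0,0,0],
    [1,-2,-49,0,0,0],
    [1,-2,-53,0,0,0]
  ]
}}

```text
time: 2.98
ee_pos: [0.5755, -0.008, 0.1228]
eef_rot: [179.9, -0.0, 81.3]
wrist_force: [0.3, 2.7, 5.2]
gripper_width: 0.0
finger_force: 2.6
```

Emit:
{"api": "drive_tool", "payload": {
  "increments": [
    [0,0,-2,0,0,0],
    [0,0,-4,0,0,0],
    [0,0,-6,0,0,0],
    [0,0,-6,0,0,0]
  ]
}}

```text
time: 3.48
ee_pos: [0.5754, -0.0081, 0.1167]
eef_rot: [179.9, -0.0, 81.3]
wrist_force: [0.9, 2.1, 3.1]
gripper_width: 0.001
finger_force: 1.7
```

Emit:
{"api": "drive_tool", "payload": {
  "increments": [
    [0,0,-1,0,0,0],
    [0,0,-2,0,0,0],
    [0,0,-2,0,0,0],
    [0,0,-2,0,0,0]
  ]
}}

```text
time: 3.98
ee_pos: [0.5755, -0.0082, 0.1159]
eef_rot: [179.9, -0.0, 81.3]
wrist_force: [-4.9, 4.5, 20.7]
gripper_width: -0.001
finger_force: 10.4
```

Emit:
{"api": "drive_tool", "payload": {
  "increments": [
    [0,0,30,0,0,0],
    [0,0,65,0,0,0],
    [-20,55,65,0,0,0],
    [-38,110,65,0,0,0],
    [-49,154,65,0,0,0],
    [-49,154,65,0,0,0]
  ]
}}

```text
time: 4.72
ee_pos: [0.5251, 0.148, 0.1794]
eef_rot: [-180.0, -0.0, 81.5]
wrist_force: [0.3, -0.6, 1.0]
gripper_width: -0.002
finger_force: 0.0
```

```bash
cat >> h.py <<'E'
def look(tag):
    o=np.array([.594,.120]);a=np.radians(-8.5);M=np.array([[np.cos(a),np.sin(a)],[-np.sin(a),np.cos(a)]])
    for n in("top","side"):
        f=grab(n);P=cloud(f);cv2.imwrite('pics/%s%s.png'%(n,tag),f["color"][...,::-1])
        h=cv2.cvtColor(f["color"],cv2.COLOR_RGB2HSV)
        s=(P[...,:2]-o)@M.T*1000
        m=(h[...,1]>90)&(abs(s[...,0])<138)&(s[...,1]<108)&(s[...,1]>-270)&(P[...,2]>.02)&(P[...,2]<.14)
        k,l,st,ce=cv2.connectedComponentsWithStats(m.astype(np.uint8))
        for i in range(1,k):
            if st[i,4]<20: continue
            q=s[l==i];r=cv2.minAreaRect(q.astype(np.float32))
            print(n,ce[i].round(),st[i,4],'z',(1e3*np.median(P[l==i][:,2])).round(),'st',np.round(r[0],1),np.round(r[1],1),round(r[2]),np.median(f["color"][l==i],0))
        if n=="top":
            for y in(-117,-125,-133,-250,-262):
                e=(abs(s[...,0])<100)&(abs(s[...,1]-y)<4)&np.isfinite(P[...,2]); print('bin',y,e.sum(),np.percentile(P[e][:,2],[25,50,75]).round(3) if e.sum() else '')
    print(get_state()['ee_pos'])
E
python3 -c "
from h import *
look('1')"
```

```text
top [236. 144.] 129 z 117.0 st [ 77.  -58.9] [44.9 27.2] 64 [120.  58.  38.]
top [219. 192.] 95 z 117.0 st [-72.6 -32.8] [31.4 26.1] 77 [50. 30. 16.]
bin -117 138 [0.097 0.098 0.1  ]
bin -125 178 [0.097 0.099 0.099]
bin -133 193 [0.066 0.097 0.099]
bin -250 193 [0.07  0.074 0.078]
bin -262 191 [0.092 0.096 0.099]
side [197. 184.] 144 z 115.0 st [ 78.4 -55.2] [44.4 26.4] 63 [140.   84.5  66. ]
side [214. 203.] 156 z 115.0 st [-9.6  7.4] [41.9 25.1] 74 [50. 34. 27.]
side [242. 202.] 149 z 115.0 st [-70.6 -25. ] [37.  26.2] 78 [79. 55. 40.]
side [183. 216.] 109 z 108.0 st [35.2 79.7] [30.8 31. ] 31 [146. 118.  69.]
side [210. 224.] 83 z 108.0 st [-39.4  82.3] [26.3 26. ] 14 [143. 115.  68.]
[0.52595852 0.14566385 0.17921537]
```

View pics/side1.png

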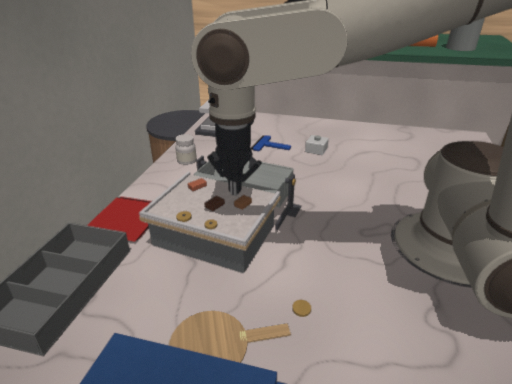

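The bin is level: its flange reads z 97–99 mm, and the offcuts have not moved. I'll sweep b (medium brown) first.

Emit:
{"api": "drive_tool", "payload": {
  "increments": [
    [0,0,-40,0,0,0],
    [0,0,-56,0,0,0],
    [0,0,-56,0,0,0],
    [-2,-12,-56,0,0,0],
    [-4,-24,-56,0,0,0],
    [-5,-36,-56,0,0,0],
    [-7,-48,-56,0,0,0],
    [-9,-60,-56,0,0,0]
  ]
}}

```text
time: 5.82
ee_pos: [0.5169, 0.0847, 0.1234]
eef_rot: [180.0, -0.0, 81.3]
wrist_force: [-0.5, -1.4, 0.1]
gripper_width: 0.002
finger_force: 0.1
```

```bash
python3 -c "
from h import *
look('2')"
```

```text
top [236. 144.] 130 z 117.0 st [ 77.1 -59.3] [45.2 27.4] 63 [117.  56.  36.]
top [190. 151.] 102 z 109.0 st [34.8 75.8] [33.5 31.9] 55 [133. 104.  47.]
bin -117 289 [0.099 0.454 0.483]
bin -125 301 [0.098 0.1   0.452]
bin -133 199 [0.067 0.097 0.099]
bin -250 196 [0.07  0.074 0.078]
bin -262 195 [0.092 0.095 0.098]
side [197. 184.] 143 z 115.0 st [ 77.9 -54.6] [44.5 25.1] 66 [138.  85.  66.]
side [214. 203.] 158 z 115.0 st [-8.7  6.9] [41.8 27. ] 71 [79.  50.5 38. ]
side [183. 216.] 109 z 108.0 st [35.1 79.3] [31.1 30.7] 29 [146. 118.  69.]
side [211. 224.] 82 z 108.0 st [-39.6  80.6] [26.7 24.6] 84 [143. 114.  68.]
[0.51687092 0.08449158 0.12331432]
```

Emit:
{"api": "drive_tool", "payload": {
  "increments": [
    [-2,-12,0,0,0,0],
    [-4,-24,0,0,0,0],
    [-5,-36,0,0,0,0],
    [-7,-48,0,0,0,0],
    [-9,-60,0,0,0,0],
    [-11,-72,0,0,0,0],
    [-12,-84,0,0,0,0],
    [-14,-96,0,0,0,0]
  ]
}}

```text
time: 6.92
ee_pos: [0.503, -0.0112, 0.1233]
eef_rot: [-180.0, -0.0, 81.3]
wrist_force: [0.2, -0.1, 0.2]
gripper_width: -0.002
finger_force: 0.0
```

Emit:
{"api": "drive_tool", "payload": {
  "increments": [
    [-1,-5,0,0,0,0],
    [-1,-5,0,0,0,0],
    [0,20,10,0,0,0],
    [0,40,57,0,0,0],
    [0,60,57,0,0,0],
    [0,60,57,0,0,0]
  ]
}}

```text
time: 7.68
ee_pos: [0.503, 0.0508, 0.1805]
eef_rot: [180.0, -0.0, 81.4]
wrist_force: [-0.2, 0.4, -0.0]
gripper_width: 0.001
finger_force: 0.0
```

```bash
python3 -c "
from h import *
look('3')"
```

```text
top [236. 144.] 130 z 117.0 st [ 77.1 -58.9] [45.2 27.3] 64 [115.  56.  36.]
top [190. 151.] 104 z 109.0 st [34.7 75.6] [34.1 31.9] 56 [130. 102.  45.]
top [273. 194.] 109 z 50.0 st [ -46.2 -195. ] [26.2 40.2] 18 [46. 28. 15.]
bin -117 201 [0.515 0.532 0.535]
bin -125 216 [0.102 0.53  0.535]
bin -133 216 [0.101 0.53  0.539]
bin -250 192 [0.07  0.074 0.078]
bin -262 196 [0.091 0.096 0.099]
side [197. 184.] 143 z 115.0 st [ 78.3 -54.1] [45.5 25.5] 61 [137.  84.  65.]
side [214. 203.] 155 z 115.0 st [-9.   7.2] [40.5 28.7] 71 [78. 50. 37.]
side [183. 216.] 108 z 108.0 st [35.1 79.4] [30.7 32.3] 32 [144.  115.5  68. ]
side [210. 224.] 81 z 108.0 st [-39.1  81.3] [25.3 23.9] 83 [140. 113.  67.]
[0.5028353  0.04965839 0.17986332]
```

View pics/top3.png

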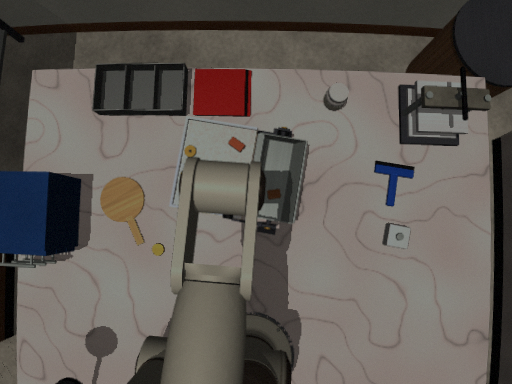

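b lies flat in the bin at pixel (273,194), z about 50 mm. Next is a (dark brown).

Emit:
{"api": "drive_tool", "payload": {
  "increments": [
    [30,40,0,0,0,0],
    [60,80,0,0,0,0],
    [89,119,0,0,0,0],
    [89,119,0,0,0,0],
    [89,119,-40,0,0,0],
    [89,119,-57,0,0,0],
    [89,119,-57,0,0,0]
  ]
}}

```text
time: 8.65
ee_pos: [0.5914, 0.1678, 0.1224]
eef_rot: [-179.9, 0.0, 81.2]
wrist_force: [0.0, -0.9, 0.3]
gripper_width: -0.002
finger_force: 0.0
```

Emit:
{"api": "drive_tool", "payload": {
  "increments": [
    [-2,-12,0,0,0,0],
    [-4,-24,0,0,0,0],
    [-5,-36,0,0,0,0],
    [-7,-48,0,0,0,0],
    [-9,-60,0,0,0,0],
    [-11,-72,0,0,0,0],
    [-12,-84,0,0,0,0],
    [-14,-96,0,0,0,0]
  ]
}}

```text
time: 9.65
ee_pos: [0.578, 0.0718, 0.1232]
eef_rot: [-180.0, -0.0, 81.3]
wrist_force: [-0.4, 0.2, -0.3]
gripper_width: 0.001
finger_force: 0.0
```

```bash
python3 -c "
from h import *
look('4')"
```

```text
top [274. 194.] 106 z 50.0 st [ -46.3 -195.6] [25.8 39.1] 19 [48. 29. 17.]
bin -117 352 [0.462 0.489 0.5  ]
bin -125 446 [0.099 0.459 0.496]
bin -133 292 [0.096 0.099 0.444]
bin -250 194 [0.07  0.074 0.078]
bin -262 196 [0.092 0.096 0.099]
side [197. 184.] 147 z 114.0 st [ 77.2 -54.7] [45.6 24.2] 62 [98. 62. 49.]
side [183. 216.] 109 z 108.0 st [34.9 80.6] [32.5 30.6] 18 [146. 118.  69.]
side [210. 224.] 83 z 108.0 st [-38.2  80.2] [25.3 25.2] 29 [142. 114.  68.]
[0.57791242 0.07149563 0.1232626 ]
```

Emit:
{"api": "drive_tool", "payload": {
  "increments": [
    [-2,-12,0,0,0,0],
    [-4,-24,0,0,0,0],
    [-5,-36,0,0,0,0],
    [-7,-48,0,0,0,0],
    [-9,-60,0,0,0,0],
    [-11,-72,0,0,0,0],
    [-12,-84,0,0,0,0],
    [-14,-96,0,0,0,0]
  ]
}}

```text
time: 10.75
ee_pos: [0.564, -0.0242, 0.1233]
eef_rot: [-180.0, 0.0, 81.3]
wrist_force: [0.9, -0.0, -1.2]
gripper_width: 0.0
finger_force: 0.0
```

Emit:
{"api": "drive_tool", "payload": {
  "increments": [
    [-1,-5,0,0,0,0],
    [-1,-5,0,0,0,0],
    [0,20,10,0,0,0],
    [0,40,57,0,0,0],
    [0,60,57,0,0,0],
    [0,60,57,0,0,0]
  ]
}}

```text
time: 11.5
ee_pos: [0.5639, 0.038, 0.1801]
eef_rot: [180.0, -0.0, 81.4]
wrist_force: [-0.6, -0.2, 0.4]
gripper_width: 0.004
finger_force: 0.0
```

```bash
python3 -c "
from h import *
look('5')"
```

```text
top [183. 175.] 36 z 110.0 st [-41.4  84.8] [25.2 17.2] 10 [131.  105.5  48.5]
top [274. 194.] 109 z 50.0 st [ -45.8 -196. ] [25.5 40.4] 18 [93. 55. 31.]
bin -117 270 [0.508 0.527 0.534]
bin -125 273 [0.507 0.527 0.534]
bin -133 228 [0.512 0.526 0.534]
bin -250 192 [0.07  0.073 0.077]
bin -262 190 [0.092 0.096 0.099]
side [226. 177.] 106 z 113.0 st [  24.9 -121.4] [41.1 26.5] 1 [50.5 34.  27. ]
side [197. 184.] 146 z 115.0 st [ 76.6 -55. ] [46.4 22.7] 61 [133.  82.  66.]
side [183. 216.] 109 z 108.0 st [34.7 79.9] [30.7 30.4] 32 [144. 116.  69.]
side [211. 224.] 82 z 108.0 st [-38.5  80.8] [25.2 25.5] 29 [140.5 113.   67.5]
[0.5636931  0.03666905 0.17937913]
```

a turned and slid aside. It now lies across the deck edge at station (25,-121). I'll push it again.

Emit:
{"api": "drive_tool", "payload": {
  "increments": [
    [43,0,0,0,0,0],
    [43,0,0,0,0,0],
    [43,0,-40,0,0,0],
    [43,0,-56,0,0,0],
    [43,0,-56,0,0,0],
    [42,-10,-56,0,0,0],
    [40,-20,-56,0,0,0],
    [39,-30,-56,0,0,0]
  ]
}}

```text
time: 12.6
ee_pos: [0.6031, 0.0056, 0.125]
eef_rot: [179.9, 0.0, 81.3]
wrist_force: [-0.6, -0.8, -0.2]
gripper_width: 0.002
finger_force: 0.1
```

Emit:
{"api": "drive_tool", "payload": {
  "increments": [
    [-2,-12,0,0,0,0],
    [-4,-24,0,0,0,0],
    [-5,-36,0,0,0,0],
    [-6,-44,0,0,0,0],
    [-6,-44,0,0,0,0],
    [0,-20,10,0,0,0],
    [0,20,57,0,0,0],
    [0,40,57,0,0,0]
  ]
}}

```text
time: 13.6
ee_pos: [0.6042, 0.0486, 0.1849]
eef_rot: [179.7, -0.1, 81.4]
wrist_force: [0.3, 0.1, -0.9]
gripper_width: 0.002
finger_force: 0.0
```

```bash
python3 -c "
from h import *
look('6')"
```

```text
top [270. 170.] 121 z 50.0 st [  23.9 -170.6] [40.6 29. ] 8 [31. 19. 12.]
top [274. 194.] 110 z 50.0 st [ -46.3 -195.8] [26.6 40.1] 18 [94.  55.5 31. ]
bin -117 228 [0.52  0.532 0.539]
bin -125 236 [0.541 0.546 0.549]
bin -133 383 [0.546 0.55  0.554]
bin -250 193 [0.07  0.074 0.078]
bin -262 198 [0.092 0.096 0.099]
side [197. 184.] 148 z 115.0 st [ 79.3 -55.4] [45.4 27.5] 67 [103.  63.  50.]
side [183. 216.] 109 z 108.0 st [35.2 79.5] [32.3 32. ] 21 [145. 116.  68.]
side [210. 224.] 82 z 108.0 st [-38.5  80.8] [25.4 26.6] 9 [142.  113.5  68. ]
[0.60300328 0.04876659 0.18148371]
```

a is in the bin too. Now c (reddish), with a slight skew towards the bin's middle.

Emit:
{"api": "drive_tool", "payload": {
  "increments": [
    [37,24,0,0,0,0],
    [74,48,0,0,0,0],
    [74,48,0,0,0,0],
    [74,48,-40,0,0,0],
    [74,48,-58,0,0,0],
    [74,48,-58,0,0,0],
    [71,37,-58,0,0,0],
    [68,26,-58,0,0,0]
  ]
}}

```text
time: 14.7
ee_pos: [0.671, 0.0716, 0.1242]
eef_rot: [179.9, -0.0, 81.3]
wrist_force: [0.7, 0.6, 0.1]
gripper_width: -0.001
finger_force: 0.1
```

Emit:
{"api": "drive_tool", "payload": {
  "increments": [
    [-3,-11,0,0,0,0],
    [-6,-22,0,0,0,0],
    [-8,-30,0,0,0,0],
    [-8,-30,0,0,0,0]
  ]
}}

```text
time: 15.2
ee_pos: [0.663, 0.042, 0.1233]
eef_rot: [-180.0, -0.0, 81.2]
wrist_force: [0.1, -0.6, -0.5]
gripper_width: 0.001
finger_force: 0.0
```

```bash
python3 -c "
from h import *
look('7')"
```

```text
top [249. 146.] 34 z 117.0 st [ 78.3 -92.7] [19.  20.8] 10 [57.5 28.  18. ]
top [187. 150.] 33 z 109.0 st [33.7 85.9] [27.1 11.9] 4 [133. 106.  51.]
top [270. 170.] 118 z 50.0 st [  23.8 -171.3] [41.  27.7] 4 [51. 27. 17.]
top [183. 174.] 33 z 110.0 st [-41.2  85. ] [23.7 15.1] 1 [133. 107.  50.]
top [274. 194.] 108 z 50.0 st [ -46.2 -195.5] [25.9 40.2] 17 [48.  28.5 16. ]
bin -117 242 [0.467 0.485 0.509]
bin -125 296 [0.49  0.496 0.504]
bin -133 410 [0.491 0.499 0.506]
bin -250 187 [0.071 0.074 0.078]
bin -262 196 [0.092 0.096 0.098]
side [207. 175.] 51 z 113.0 st [ 77.4 -99.8] [11.2 38.7] 2 [81. 51. 40.]
side [183. 216.] 109 z 108.0 st [34.8 79.8] [31.  31.5] 29 [146. 117.  69.]
side [211. 224.] 82 z 108.0 st [-39.1  81.4] [25.3 25.8] 85 [142. 114.  68.]
[0.66306469 0.04271868 0.12326739]
```

View pics/side7.png

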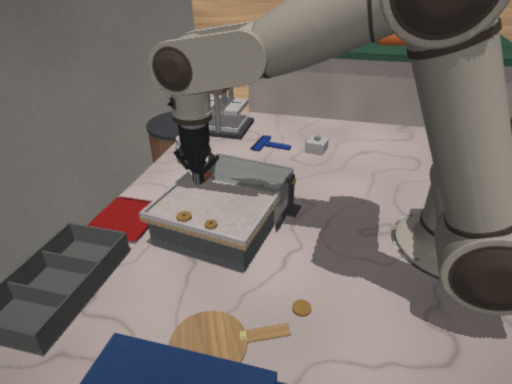

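c is straight ahead of the fingers at pixel (207,175). I'll keep pushing.

Emit:
{"api": "drive_tool", "payload": {
  "increments": [
    [-2,-12,0,0,0,0],
    [-4,-24,0,0,0,0],
    [-6,-36,0,0,0,0],
    [-8,-48,0,0,0,0],
    [-10,-60,0,0,0,0],
    [-12,-72,0,0,0,0],
    [-14,-82,0,0,0,0],
    [-14,-82,0,0,0,0]
  ]
}}

```text
time: 16.3
ee_pos: [0.6489, -0.0401, 0.1233]
eef_rot: [-180.0, -0.0, 81.2]
wrist_force: [0.1, 0.9, 0.3]
gripper_width: 0.0
finger_force: 0.0
```

Emit:
{"api": "drive_tool", "payload": {
  "increments": [
    [0,0,0,0,0,0],
    [0,15,10,0,0,0],
    [0,40,57,0,0,0],
    [0,60,100,0,0,0],
    [0,110,130,0,0,0],
    [0,160,130,0,0,0],
    [0,200,130,0,0,0],
    [0,200,130,0,0,0]
  ]
}}

```text
time: 17.3
ee_pos: [0.6483, 0.1647, 0.2539]
eef_rot: [180.0, -0.0, 81.5]
wrist_force: [0.1, 0.4, 0.6]
gripper_width: -0.002
finger_force: 0.0
```

```bash
python3 -c "
from h import *
look('8')"
```

```text
top [280. 153.] 123 z 50.0 st [  84.9 -193.8] [28.9 45.4] 9 [119.  58.  38.]
top [269. 170.] 125 z 50.0 st [  23.6 -170.5] [40.9 28.9] 10 [52. 27. 17.]
top [185. 175.] 61 z 110.0 st [-41.   80.4] [25.  27.5] 5 [136. 108.  50.]
top [274. 194.] 111 z 50.0 st [ -46.  -195.4] [25.8 41.3] 17 [96. 58. 33.]
bin -117 137 [0.097 0.098 0.1  ]
bin -125 175 [0.097 0.098 0.099]
bin -133 195 [0.066 0.097 0.099]
bin -250 198 [0.07  0.074 0.078]
bin -262 198 [0.092 0.096 0.098]
side [184. 216.] 110 z 108.0 st [34.7 79.9] [30.5 31.5] 32 [146. 118.  69.]
side [210. 224.] 83 z 108.0 st [-38.8  81.2] [25.3 27.8] 29 [143. 115.  68.]
[0.64869249 0.1618239  0.25375064]
```

View pics/top8.png

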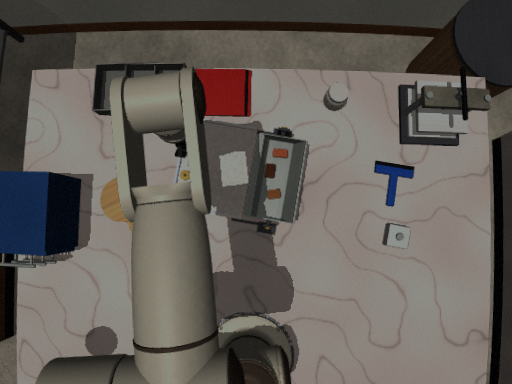

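All three offcuts lie flat in the level bin, at pixels (280,153), (269,170) and (274,194). The discs have not moved and the hand is clear.

```bash
python3 -c "
from cell import job
print(job.close_job())"
```

```text
the job is handed in; nothing more can be done
None
```

The job is handed in: the bin was pressed level and all three offcuts were swept into it, the brass discs on the deck did not move, and the hand finished clear at about 17 s on the robot's clock; the verdict was not shown.

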